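Hold the coolant tank's bayonet cap at its vent position

ROBOT

A 6-joint arm with a two-finger parallel gripper is mounted at the origin on a cart in front of the work surface, level with it; the furniture and walls round the work are solid. World frame = base frame: x ahead of the robot, y to its left, z up, the work surface at z = 0. Lengths are in mm, angles in degrees, forces in N, time in s.
With the tool pointing down it reaches from about 350 to 850 mm from the base axis. Payload 8.1 kg.
Tool frame: the origin (TCP) lies midway between the tips of the shut fingers; the grasp point (between the pads) lies 19 mm behind it; z points along the fingers, y is the line along which they close (so a half turn about z gives the same grasp; the last joint's range is limited). The gripper opens to 85 mm and grips with 20 to 120 N. Pads are 22 mm wide; open, the fingers measure 114 mm over their backs; the gripper's body (76 mm by 85 mm) begins 54 mm behind the grasp point. The pads swing forward as they close: fully open they stand 13 mm farther back than shut.
Start: joints at [65.065, 7.471, 85.268, -0, 87.261, -4.893], TCP at [205.605, 563.677, 231.292] pointing down, gripper open.
Joint ranges: [-169.43, 169.43], [-51.17, 129.36], [1.28, 143.12], [-76.62, 256.62], [0, 156.53], [-152.29, 152.29]. Speed limits (degrees/s): [136.94, 136.94, 159.86, 180, 180, 180].

INTERFACE

Orientations are given as [roll, pitch, yaw] about the fixed x, y, z axes, in that order (R = Rz(yaw) Ry(pitch) Rx(roll)).
In Python, from bench import r, snapshot gives the robot as it stands (r), with the cameras as plain functions.
- The arm moves only by the tool drive_effector, called after "Request:" as name(argument=value, ...), one argument or row to a line, values as JSON. Schema: {"type":"object","properties":{"motion":{"type":"array","items":{"type":"object","properties":{"wx":{"type":"number"},"wy":{"type":"number"},"wz":{"type":"number"},"x":{"type":"number"},"y":{"type":"number"},"z":{"type":"number"},"finger_gap":{"type":"number"}},"additionalProperties":false,"required":["finger_gap"]},"minItems":1,"maxItems":8},"squeeze":{"type":"number"},"only":{"type":"string"},"quiet":{"type":"boolean"},"lines":{"type":"string"}},"required":["motion"],"additionalProperties":false}. motion is a list of rows, 1 to 8 of them, each an object with the fields wx, wy, wz (a rotation vector in degrees), x, y, z (the shift in mm), finger_gap (the finger opening in mm); a field left out counts as zero (the opening has to be given); each row is the pose to reach, as a shift and turn from the pose commanded when the call began, along the tool's axes at that moment; what a row does not reach only later rows make up. A row lasts 1/8 s, in which the tool goes at most 62.5 mm and 10.7 degrees, less where a joint would pass 70% of its speed; a pose out of reach is approached as far as the arm can. The fingers move at their own pace and stop on an object; squeeze is the grip in N (left out, the last holds). Time passes only in rows, so rows that do not move let the fingers close. The tool returns the time, the measured TCP pose, the force, the opening and the grip force at its end. only (a regular expression) keeps the lines of the reply that match it, lines (a string "A,B") keeps lines A to B, and quiet returns only ok. Input that does not fit is refused with a message, and nothing moves.
- r.sense(): the state, without advancing time (a new reading comes with each control period).
- snapshot(name): name is "scene" or "top" or "wrist"; returns a dict with "pixels" (384x512x3 uint8, blue, green, red), "fx", "fy", "cx", "cy" (pixels), "pose" (4x4, takes a point from camera to world coordinates). Camera axes: x right, y up, looking along -z (the intrinsics and any distortion apply to the point x, -y, -z); pixel columns grow to the right and rows downward; lengths in mm; the calibration is good to about 2 mm. A picture is of the moment at which its call begins. There is no depth.
- r.hand_in(): hands the job in; it is judged then, once.
The state is a dict: "time": time; "joint_pos": joint angles; "qd": joint speeds; "joint_efforts": joint torques, N m; "tool_pos": TCP position; "tcp_rot": TCP orientation; "ft_force": force on the tool from outside, world axes, zero at the start; "wrist_torque": the same for the moment, N m; "finger_gap": finger opening in mm; "grip_force": force on a finger pad.
Only numpy, scipy, OpenCV 4.12 (cv2) and the standard library are available. Lean on these libraries where they do the work, as an engineer would, in place of code of your own. Each camera call takes 0.05 s, during which the arm holds its last target. There are 200 camera calls.

TASK

Take the bayonet filler cap out of the red parts box and fit it to the coolant tank: lugs down through the slots of the neck, pressed right down against the spring, then turned clockwise halfway to the lock, so that its grip bar is in line with the brass vent pipe. We are bleeding the line, so do not let it reach the lock, and do not let go: finish while still gripping the cap there and pressing it right down. Leave the other parts in the box and the tools in the drawers where they are.

Things in the scene. Friction and masses are not known exactly. Their poses are not given: they have to be found in the camera images.
- cap: Filler cap, 0.1 to 0.25 kg, 62 mm high, upright in the box. Origin: centre of the brass plug's underside, z up. Plug 30 mm across, 20 mm high, foot bevelled, with two lugs (9 mm wide, reaching 22 mm from the axis, top face at z 8 mm) on the cap's +x and -x. Disc 62 mm across, z 20 to 30 (rubber seal below). On it a black grip bar 54 mm long (along x), 14 mm thick (y), z 31 to 62 mm.
- cap_grip (a point): Point on the cap's axis in the grip bar, 52 mm above the plug's underside (22 mm above the disc's top): where to take it, fingers on the bar's two long sides (closing along the cap's y), tips just above the disc.
- cap_seat (a point): Point on the cap's axis at the seal's underside, 20 mm above the plug's underside. It lies at the neck's rim when the cap is pressed right down.
- tank: Grey coolant tank, fixed, 118 mm across (72 from the axis over its fittings), in either drawer; origin: centre of its underside, z up. Aluminium neck on top, rim 150 mm up, 56 mm across. The two entry slots (15 mm wide, reaching 25 mm from the axis) lie along its +x and -x, the locks along its +y and -y. From above, lugs turn only clockwise: vent at 45 deg, lock at 90.
- neck_rim (a point): Centre of the neck's mouth at the rim, axes as the tank's. Bore 35 mm. The plug meets a spring plate 10 mm down (4 N, rising to 10 N when the cap is right down, seal on rim). Lugs can turn once the seal is within 4 mm of the rim; let go there, the cap rises 4 mm under the rail but stays in. At the lock they snap up 4 mm more.
- vent_pipe: Brass vent pipe, 7 mm thick, sticking out 56 mm from the axis at the side of the neck, 22 mm below the rim; origin on the neck's axis, its x axis points out along the pipe: 45 degrees clockwise (from above) from the tank's +x. At the vent position the grip bar is in line with it (either end).
- parts_bin: Open red plastic box, fixed, 105 (x) x 127 (y) x 81 mm high, inside about 96 x 120 mm, floor 2 mm; in the other drawer than the tank; origin: centre of its underside. The cap stands towards its +y end, loose hardware round it, none over 18 mm high. The hand must come in part-closed (about 45 mm opening). Drawer walls are 89 mm high.
- t_nut: T-slot nut, 28x28x18 mm, lying in the red parts box
- nut_big: hex nut 24 mm across flats, 13 mm high, lying in the red parts box
- nut_small: hex nut 19 mm across flats, 10 mm high, lying in the red parts box
- nut_b: hex nut like nut_small, in a corner of the red parts box
- nut_c: hex nut like nut_small, in another corner of the red parts box
- screwdriver: screwdriver, 202 mm long, amber handle, lying along the left wall of the left drawer; origin on its underside
- spanner: combination spanner, 196 mm long, 9 mm thick, lying beside the screwdriver; origin on its underside
- chuck_key: drill chuck key, 85 mm long, at the back of the right drawer
- bolt: M16 hex bolt standing on its head, 61 mm high, at the back of the right drawer

How it is judged (in metres and radians):
On the way, in this order (a step that is already met when the one before it is completed fails the run):
1. The cap is gripped and lifted clear of the parts box (height (world z) of cap above 0.1 m and contact force between the fingers and cap above 2 N), for 0.1 s.
2. The cap is pressed into the neck with its lugs through the slots (horizontal distance between cap_seat and neck_rim below 0.004 m and angle between cap's own z axis and vertical below 0.1 rad and z of cap_seat in the frame of neck_rim below 0.0035 m and angle between the x axis of cap and the x axis of tank, either way round below 0.3 rad), for 0.05 s.
At the end, for the whole second after the job is handed in: The cap sits in the neck upright, on axis within 4 mm, its seal pressed to within 2.5 mm of the rim, its grip bar within 0.2 rad of the vent pipe's line, and held by the fingers. The hardware is still in the box; no tool moved over 30 mm (horizontal distance between cap_seat and neck_rim below 0.004 m and angle between cap's own z axis and vertical below 0.1 rad and z of cap_seat in the frame of neck_rim below 0.0025 m and angle between the x axis of cap and the x axis of vent_pipe, either way round below 0.2 rad and contact force between the fingers and cap above 2 N and distance between each of t_nut, nut_big, nut_small, nut_b, nut_c and parts_bin below 0.095 m and distance of each of screwdriver, spanner, chuck_key, bolt from where it was at the start of the episode below 0.03 m); the arm keeps its last pose, push and grip.
It fails at once if The cap is turned on to the lock (within 0.35 rad of it) (horizontal distance between cap_seat and neck_rim below 0.008 m and z of cap_seat in the frame of neck_rim below 0.009 m and angle between the x axis of cap and the y axis of tank, either way round below 0.35 rad).
It fails at once if Another part is taken or knocked out of the parts box (distance between any of t_nut, nut_big, nut_small, nut_b, nut_c and parts_bin above 0.1 m).
It fails at once if A tool in the drawers is shoved more than 30 mm (distance of any of screwdriver, spanner, chuck_key, bolt from where it was at the start of the episode above 0.03 m).
It also fails if it takes over 56 s, if anything falls off the work surface, if the arm or the gripper's body presses on something with over 40 N, if the wrist force passes 120 N, or if a joint passes its speed limit or range.

## Working session

There is one attempt and no reset: what is moved stays moved. The work goes in short steps, Python scripts to look and compute and a tool call to move; the robot and the scene stay as the last step left them, time stands still between calls to the robot, and variables do not carry over. Pictures are saved under pics/ and viewed, at most 13 in all, crops included, and the job is handed in when it is done.

```bash
ls; mkdir -p pics; cat > h.py <<'E'
import numpy as np, cv2
from bench import r, snapshot
from scipy.spatial.transform import Rotation as R
def snap(n,f=None):
    s=snapshot(n)
    if f: cv2.imwrite('pics/'+f,np.asarray(s['pixels']))
    return s
def ray(s,u,v,z):
    P=np.array(s['pose']); d=P[:3,:3]@np.array([(u-s['cx'])/s['fx'],-(v-s['cy'])/s['fy'],-1]); o=P[:3,3]
    return o+d*(z-o[2])/d[2]
def proj(s,p):
    P=np.array(s['pose']); q=P[:3,:3].T@(np.asarray(p,float)-P[:3,3])
    return s['cx']+s['fx']*q[0]/-q[2], s['cy']-s['fy']*q[1]/-q[2]
E
python3 - <<'E'
from h import *
a=snap('top','top0.png');b=snap('scene','sc0.png')
w=snap('wrist','w0.png')
im=np.hstack([cv2.imread('pics/'+f) for f in('sc0.png','w0.png')]);cv2.imwrite('pics/m0.png',cv2.resize(im,(800,300)))
for s in(a,b,w): print({k:np.round(v,2).tolist() for k,v in s.items() if k!='pixels'})
print(r.sense())
E
```

```text
bench.py
pics
{'fx': 392.64, 'fy': 392.64, 'cx': 259.83, 'cy': 191.12, 'pose': [[0.03, 0.98, -0.17, 357.17], [-1.0, 0.03, 0.02, 102.8], [0.03, 0.17, 0.98, 1128.27], [0.0, 0.0, 0.0, 1.0]]}
{'fx': 351.36, 'fy': 351.36, 'cx': 258.77, 'cy': 190.81, 'pose': [[0.86, 0.3, -0.42, 127.71], [-0.51, 0.53, -0.68, -598.94], [0.01, 0.79, 0.61, 739.52], [0.0, 0.0, 0.0, 1.0]]}
{'fx': 301.07, 'fy': 301.07, 'cx': 250.42, 'cy': 191.53, 'pose': [[0.34, -0.9, -0.28, 133.25], [0.94, 0.33, 0.1, 588.84], [-0.0, -0.3, 0.96, 372.78], [0.0, 0.0, 0.0, 1.0]]}
{'time': 0.15, 'joint_pos': array([ 6.50646687e+01,  7.50601733e+00,  8.53172265e+01, -1.18405163e-03,
        8.72626547e+01, -4.89544333e+00]), 'qd': array([-0.13085095, -0.08125909, -0.21991421, -0.07059683, -0.03628377,
       -0.00084548]), 'joint_efforts': array([-1.78979949e-04, -5.70066154e+01, -5.01159847e+01, -3.88185308e-04,
        9.78115364e-03, -3.44646560e-05]), 'tool_pos': array([205.4247394 , 563.26176997, 230.45471772]), 'tcp_rot': array([-1.79914314e+02, -6.15208043e-03,  1.59960165e+02]), 'ft_force': array([ 0.23241445, -0.20191933, -0.33170834]), 'wrist_torque': array([ 0.0248288 , -0.00764554, -0.03840136]), 'grip_force': 0.0, 'finger_gap': 85.22132319547288}
```

View pics/top0.png

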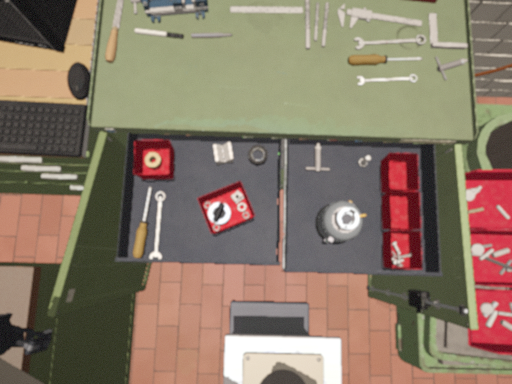

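View pics/m0.png

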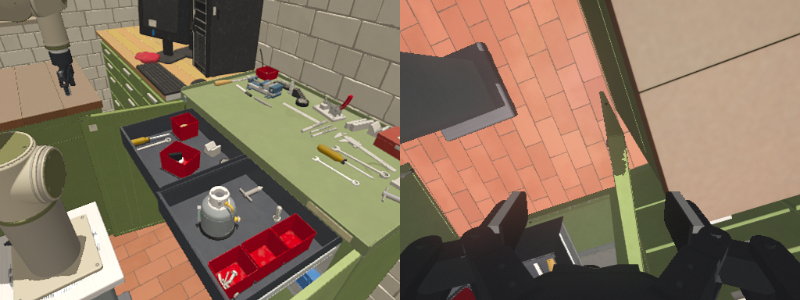

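The top view shows the red parts box at about (226,209) px with the cap at (218,212). The tank is at (340,221), with its neck at about (347,215) and a brass pipe at about (364,216). I'll enlarge both.

```bash
python3 - <<'E'
from h import *
a=cv2.imread('pics/top0.png');b=cv2.imread('pics/sc0.png')
f=lambda i,x,y,w,h:cv2.resize(i[y:y+h,x:x+w],(400,300),interpolation=cv2.INTER_CUBIC)
cv2.imwrite('pics/m1.png',np.vstack([np.hstack([f(a,186,172,80,60),f(a,302,190,80,60)]),np.hstack([f(b,190,170,80,60),f(b,240,225,80,60)])]))
s=snap('top')
for p in((218,212,60),(226,209,81),(347,215,150),(340,221,0)):print(p,ray(s,*p).round(0))
E
```

```text
(218, 212, 60) [481. 189.  60.]
(226, 209, 81) [488. 166.  81.]
(347, 215, 150) [ 473. -143.  150.]
(340, 221, 0) [ 473. -160.    0.]
```

View pics/m1.png

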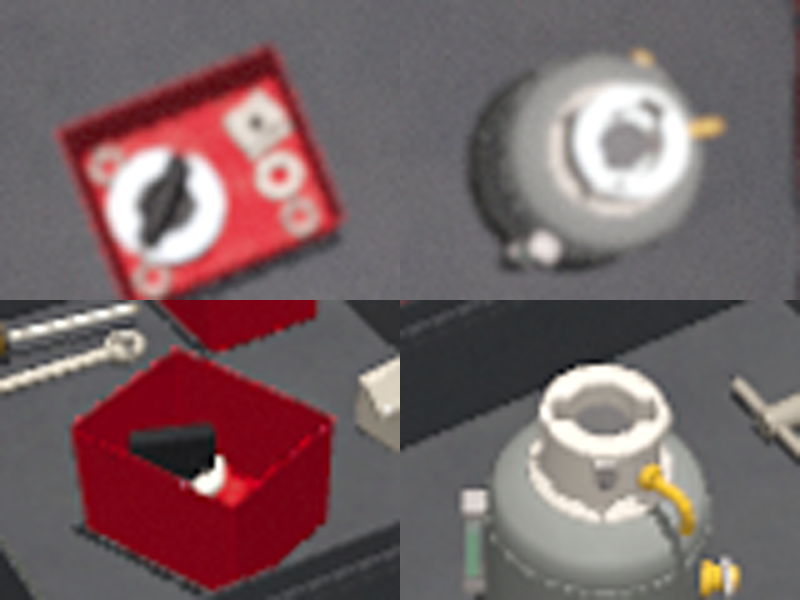

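The slots run up-right to down-left in the top view, roughly parallel to the grip bar at a yaw of about -21°, and the pipe points right. I'll move the wrist camera over the box, keeping the current yaw.

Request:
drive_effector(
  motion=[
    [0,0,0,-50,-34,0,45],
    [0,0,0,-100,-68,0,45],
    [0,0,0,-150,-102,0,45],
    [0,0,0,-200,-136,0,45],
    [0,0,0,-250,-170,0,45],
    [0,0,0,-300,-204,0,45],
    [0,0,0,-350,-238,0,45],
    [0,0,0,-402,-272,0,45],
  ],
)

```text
refused: motion[0]: [0, 0, 0, -50, -34, 0, 45] is not of type 'object' (schema: type "object"). Nothing was moved.
```

The call was refused and nothing moved: it wants a list of objects with named fields. Same move again in that form.

Request:
drive_effector(
  motion=[
    {"x": -50,"y": -34,"finger_gap": 45},
    {"x": -100,"y": -68,"finger_gap": 45},
    {"x": -150,"y": -102,"finger_gap": 45},
    {"x": -200,"y": -136,"finger_gap": 45},
    {"x": -250,"y": -170,"finger_gap": 45},
    {"x": -300,"y": -204,"finger_gap": 45},
    {"x": -350,"y": -238,"finger_gap": 45},
    {"x": -402,"y": -272,"finger_gap": 45},
  ],
)

```text
time: 1.2
tool_pos: [490.8, 168.7, 231.4]
tcp_rot: [180.0, 0.0, 160.0]
ft_force: [0.7, 0.5, 0.3]
finger_gap: 45.0
grip_force: 0.0
```

```bash
python3 - <<'E'
from h import *
w=snap('wrist','w1.png');print(r.sense()['tool_pos'],r.sense()['tcp_rot'])
E
```

```text
[494.55201842 162.34906335 231.24726045] [-179.84634723    0.21636457  159.7230008 ]
```

View pics/w1.png

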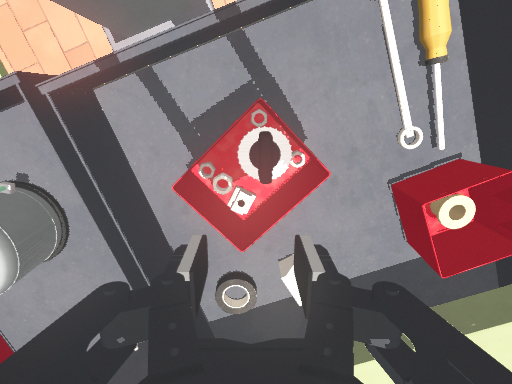

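The wrist view shows the cap at about (265,154), its bar close to vertical in the image, with nuts at (260,118), (298,159), (207,170) and (223,184) and the T-nut at (242,201). I'll let the arm settle and measure.

Request:
drive_effector(
  motion=[
    {"finger_gap": 45},
    {"finger_gap": 45},
    {"finger_gap": 45},
  ],
)

```text
time: 1.62
tool_pos: [489.4, 171.6, 231.3]
tcp_rot: [180.0, -0.0, 160.1]
ft_force: [0.2, 0.9, -0.1]
finger_gap: 45.1
grip_force: 0.0
```

```bash
cat > m.py <<'E'
from h import *
def box(s,rim,near):
    im=np.asarray(s['pixels']);h=cv2.cvtColor(im,cv2.COLOR_BGR2HSV)
    red=cv2.inRange(h,(0,120,60),(8,255,255))|cv2.inRange(h,(172,120,60),(180,255,255))
    cs=cv2.findContours(red,0,2)[0]
    c=[c for c in cs if cv2.contourArea(c)>300 and cv2.pointPolygonTest(cv2.convexHull(c),near,False)>0][0]
    hull=cv2.convexHull(c)
    m=np.zeros(red.shape,np.uint8);cv2.fillConvexPoly(m,hull,255);m=cv2.erode(m,np.ones((5,5)))
    blk=((h[...,2]<75)&(m>0)).astype(np.uint8)*255
    n,l,st,ce=cv2.connectedComponentsWithStats(blk)
    k=1+np.argmax(st[1:,4]);ys,xs=np.nonzero(l==k)
    poly=cv2.approxPolyDP(hull,4,True)[:,0]
    return poly,cv2.minAreaRect(np.c_[xs,ys].astype(np.float32)),st[k]
E
python3 - <<'E'
from m import *
w=snap('wrist');t=snap('top')
print(r.sense()['tool_pos'],r.sense()['tcp_rot'])
for s,n in((w,(265,170)),(t,(226,212))):
    poly,rc,st=box(s,81,n);print('rim',[(p.tolist(),ray(s,*p,81).round().tolist()) for p in poly]);print(rc,st)
    B=cv2.boxPoints(rc);P=np.array([ray(s,*p,64)[:2] for p in B]);c=P.mean(0)
    e=P[1]-P[0],P[2]-P[1];L=max(e,key=np.linalg.norm)
    print('bar',c,[np.linalg.norm(x) for x in e],np.degrees(np.arctan2(L[1],L[0])))
E
```

```text
[489.49093749 171.48227366 231.31832077] [ 1.79995091e+02 -7.63308868e-04  1.60074721e+02]Traceback (most recent call last):
  File "<stdin>", line 5, in <module>
  File "m.py", line 11, in box
    k=1+np.argmax(st[1:,4]);ys,xs=np.nonzero(l==k)
        ~~~~~~~~~^^^^^^^^^^
    return _wrapfunc(a, 'argmax', axis=axis, out=out, **kwds)
    return bound(*args, **kwds)
ValueError: attempt to get argmax of an empty sequence
```

```bash
sed -i 's/c=\[c for c in cs if cv2.contourArea(c)>300 and \(.*\)>0\]\[0\]/c=max((c for c in cs if \1>0),key=lambda c:cv2.contourArea(cv2.convexHull(c)))/' m.py
cat > b.py <<'E'
from m import *
import sys
w=snap('wrist');t=snap('top');P_=r.sense();print(P_['tool_pos'],P_['tcp_rot'])
w1=np.asarray(w['pixels']);print(w1[154,265],w1[145,265],w1[165,265],w1[120,220])
for s,n in((w,(265,160)),(t,(226,212))):
    poly,rc,st=box(s,81,n);print('rim',[(p.tolist(),ray(s,*p,81).round().tolist()) for p in poly]);print(rc,st)
    B=cv2.boxPoints(rc);P=np.array([ray(s,*p,64)[:2] for p in B]);c=P.mean(0)
    e=P[1]-P[0],P[2]-P[1];L=max(e,key=np.linalg.norm)
    print('bar',c,[np.linalg.norm(x) for x in e],np.degrees(np.arctan2(L[1],L[0])))
E
python3 b.py
```

```text
[489.67081171 171.16522624 231.34402611] [1.79997319e+02 3.11845207e-03 1.60044356e+02]
[ 77  76 100] [74 73 93] [ 80  79 110] [88 85 90]Traceback (most recent call last):
  File "b.py", line 6, in <module>
    poly,rc,st=box(s,81,n);print('rim',[(p.tolist(),ray(s,*p,81).round().tolist()) for p in poly]);print(rc,st)
               ~~~^^^^^^^^
  File "m.py", line 11, in box
    k=1+np.argmax(st[1:,4]);ys,xs=np.nonzero(l==k)
        ~~~~~~~~~^^^^^^^^^^
    return _wrapfunc(a, 'argmax', axis=axis, out=out, **kwds)
    return bound(*args, **kwds)
ValueError: attempt to get argmax of an empty sequence
```

```bash
python3 - <<'E'
from h import *
w=snap('wrist','w2.png');i=w['pixels'];cv2.imwrite('pics/w2c.png',cv2.resize(np.asarray(i)[80:260,160:400],(800,600),interpolation=cv2.INTER_CUBIC))
E
```

```text
(no output)
```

View pics/w2c.png

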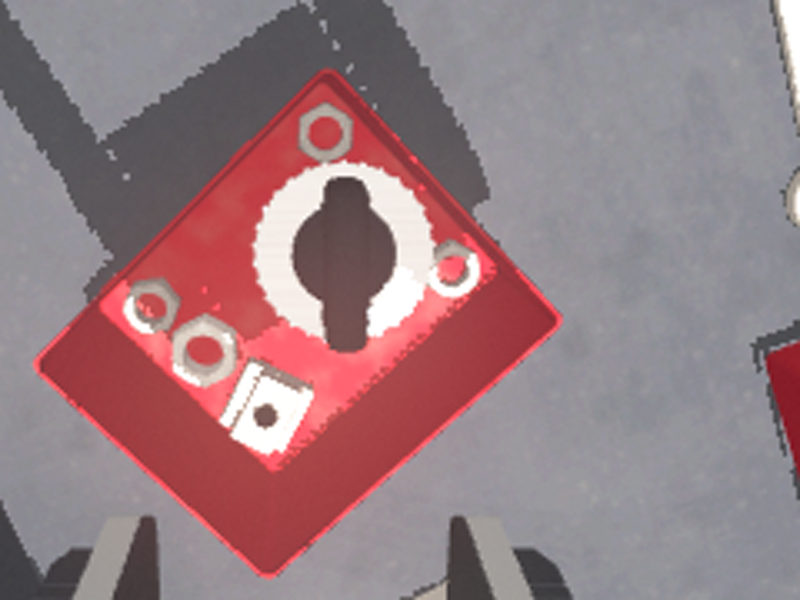

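```bash
sed -i 's/(h\[...,2\]<75)/(h[...,2]<135)\&(h[...,1]<95)/' m.py; sed -i '/w1=/d' b.py; python3 b.py
```

```text
[489.90966843 170.71666583 231.36912751] [1.79998516e+02 6.58937973e-03 1.59998375e+02]
rim [([259, 100], [422.0, 203.0, 81.0]), ([328, 176], [514.0, 244.0, 81.0]), ([240, 253], [565.0, 131.0, 81.0]), ([170, 188], [471.0, 90.0, 81.0])]
((264.0197448730469, 158.26611328125), (49.38054656982422, 30.45817756652832), 65.77225494384766) [ 248  133   31   52 1020]
bar [479.03183274 189.16785867] [np.float64(30.940475215785778), np.float64(51.92636136532029)] 5.475063583169974
rim [([246, 219], [462.0, 112.0, 81.0]), ([212, 233], [422.0, 201.0, 81.0]), ([201, 206], [494.0, 233.0, 81.0]), ([234, 206], [496.0, 145.0, 81.0])]
((216.0, 219.0), (22.0, 18.0), 90.0) [207 208  19  23 202]
bar [461.72199853 193.15029044] [np.float64(48.86811101356739), np.float64(59.809733107059)] -177.58405893503559
```

```bash
python3 - <<'E'
from m import *
w=snap('wrist');t=snap('top')
i=np.asarray(w['pixels']);h=cv2.cvtColor(i,cv2.COLOR_BGR2HSV)
m=((h[...,2]<135)&(h[...,1]<95));m[:133]=0;m[186:]=0;m[:,:246]=0;m[:,282:]=0
ends=[]
for a,b in((135,142),(173,183)):
    ys,xs=np.nonzero(m[a:b]);ends.append((xs.mean(),ys.mean()+a));print(ends[-1],np.ptp(xs))
rows=np.nonzero(m.sum(1)>4)[0];print(rows.min(),rows.max())
A,B=[ray(w,*e,64) for e in ends];d=A-B;print('ang',np.degrees(np.arctan2(d[1],d[0])))
u=np.polyfit([e[1] for e in ends],[e[0] for e in ends],1)
for z in(60,64): print((ray(w,np.polyval(u,rows.min()),rows.min(),z)+ray(w,np.polyval(u,rows.max()+1),rows.max()+1,z))/2)
# white disc of cap
hw=((h[...,1]<60)&(h[...,2]>170)).astype(np.uint8);hw[:,:230]=0;hw[:,295:]=0;hw[:125]=0;hw[188:]=0
c=max(cv2.findContours(hw,0,2)[0],key=cv2.contourArea);(x,y),R_=cv2.minEnclosingCircle(c);print(x,y,R_,ray(w,x,y,32))
# top view disc
i=np.asarray(t['pixels']);h=cv2.cvtColor(i,cv2.COLOR_BGR2HSV);hw=((h[...,1]<60)&(h[...,2]>150)).astype(np.uint8)
hw=hw[196:232,200:238];c=max(cv2.findContours(hw.copy(),0,2)[0],key=cv2.contourArea);(x,y),R_=cv2.minEnclosingCircle(c);print(x+200,y+196,R_,ray(t,x+200,y+196,32))
print(r.sense()['tool_pos'])
E
```

```text
(np.float64(263.7142857142857), np.float64(138.1098901098901)) 13
(np.float64(263.38709677419354), np.float64(177.3548387096774)) 13
133 184
ang 160.33450933743543
[480.60562171 187.86586057  60.        ]
[479.80266396 187.97068478  64.        ]
266.7124328613281 152.97186279296875 31.152246475219727 [480.13041259 193.10028558  32.        ]
223.0 215.0 8.062357902526855 [476.51271491 176.87579489  32.        ]
[489.96115434 170.52522439 231.31105622]
```

Request:
drive_effector(
  motion=[
    {"x": 5,"y": 5,"z": -10,"finger_gap": 36},
    {"x": 15.6,"y": 13.7,"z": 30,"finger_gap": 36},
    {"x": 15.6,"y": 13.7,"z": 80,"finger_gap": 36},
    {"x": 15.6,"y": 13.7,"z": 100,"finger_gap": 36},
    {"x": 15.6,"y": 13.7,"z": 100,"finger_gap": 36},
    {"x": 15.6,"y": 13.7,"z": 100,"finger_gap": 36},
    {"x": 15.6,"y": 13.7,"z": 100,"finger_gap": 36},
  ],
)

```text
time: 2.95
tool_pos: [481.3, 189.0, 133.3]
tcp_rot: [179.9, 0.1, 160.0]
ft_force: [-0.4, -0.0, -0.5]
finger_gap: 35.9
grip_force: 0.0
```

```bash
python3 - <<'E'
from m import *
w=snap('wrist','w3.png');s=r.sense();print(s['tool_pos'],s['tcp_rot'])
i=np.asarray(w['pixels']);cv2.imwrite('pics/w3c.png',i)
print([proj(w,(480,188.5,64+0)),proj(w,(480-25*.94,188.5+25*.34,64)),proj(w,(480+25*.94,188.5-25*.34,64))])
E
```

```text
[481.19067986 188.9279105  133.04720243] [1.79905417e+02 1.30368296e-01 1.59955982e+02]
[(np.float64(250.19979013095852), np.float64(203.98855228800002)), (np.float64(250.13808337995778), np.float64(171.33485655747884)), (np.float64(250.25753021886084), np.float64(234.5431874168618))]
```

View pics/w3.png

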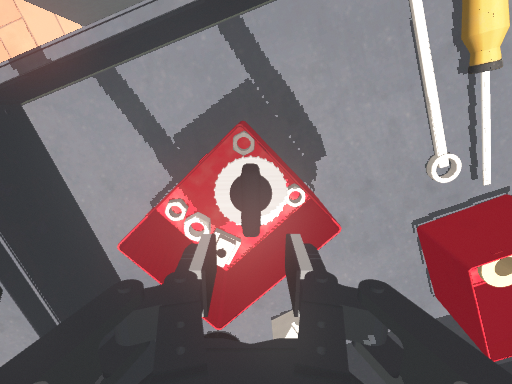

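The bar is centred at column 250, rows 163–236 (end face included). That matches the prediction, and the fingers straddle it symmetrically. I'll descend and grip.

Request:
drive_effector(
  motion=[
    {"z": 40,"finger_gap": 36},
    {"z": 70,"finger_gap": 36},
    {"z": 85,"finger_gap": 36},
    {"z": 95,"finger_gap": 36},
    {"z": 95,"finger_gap": 36},
    {"z": 95,"finger_gap": 36},
  ],
)

```text
time: 3.75
tool_pos: [480.9, 188.8, 37.4]
tcp_rot: [179.9, 0.1, 160.0]
ft_force: [-0.3, 1.4, 0.5]
finger_gap: 35.9
grip_force: 0.0
```

Request:
drive_effector(
  motion=[
    {"finger_gap": 8},
    {"finger_gap": 8},
    {"finger_gap": 8},
    {"finger_gap": 8},
    {"finger_gap": 8},
    {"finger_gap": 8},
  ],
  squeeze=90,
)

```text
time: 4.5
tool_pos: [480.7, 188.8, 37.2]
tcp_rot: [180.0, 0.1, 160.0]
ft_force: [-0.3, -1.0, 6.6]
finger_gap: 12.4
grip_force: 88.5
```

Request:
drive_effector(
  motion=[
    {"z": -20,"finger_gap": 8},
    {"z": -60,"finger_gap": 8},
    {"z": -120,"finger_gap": 8},
    {"z": -180,"finger_gap": 8},
    {"z": -240,"finger_gap": 8},
    {"z": -250,"finger_gap": 8},
    {"z": -250,"finger_gap": 8},
  ],
)

```text
time: 5.38
tool_pos: [480.1, 188.7, 286.1]
tcp_rot: [180.0, 0.0, 160.0]
ft_force: [-0.1, -0.1, -2.9]
finger_gap: 12.5
grip_force: 88.2
```

Request:
drive_effector(
  motion=[
    {"x": -23,"y": -58,"finger_gap": 8},
    {"x": -46,"y": -116,"finger_gap": 8},
    {"x": -69,"y": -174,"finger_gap": 8},
    {"x": -92,"y": -230,"finger_gap": 8},
    {"x": -115,"y": -270,"finger_gap": 8},
    {"x": -140,"y": -310,"finger_gap": 8},
    {"x": -165,"y": -310,"finger_gap": 8},
    {"x": -176,"y": -312,"finger_gap": 8},
  ],
)

```text
time: 6.38
tool_pos: [537.8, -165.2, 282.5]
tcp_rot: [180.0, -0.3, 159.9]
ft_force: [-0.2, -0.5, -1.9]
finger_gap: 12.3
grip_force: 88.7
```

Request:
drive_effector(
  motion=[
    {"finger_gap": 8},
    {"finger_gap": 8},
    {"finger_gap": 8},
    {"finger_gap": 8},
  ],
)

```text
time: 6.88
tool_pos: [538.4, -164.4, 286.7]
tcp_rot: [-180.0, 0.0, 160.0]
ft_force: [-0.2, -0.9, -2.6]
finger_gap: 12.5
grip_force: 88.7
```

```bash
python3 - <<'E'
from h import *
w=snap('wrist','w4.png');t=snap('top','t4.png');print(r.sense()['tool_pos'],r.sense()['grip_force'])
print(proj(w,(473,-143,150)))
E
```

```text
[ 538.43361599 -164.63174266  286.60166811] 88.69287014007568
(np.float64(249.04151942608095), np.float64(107.30876780848862))
```

View pics/w4.png

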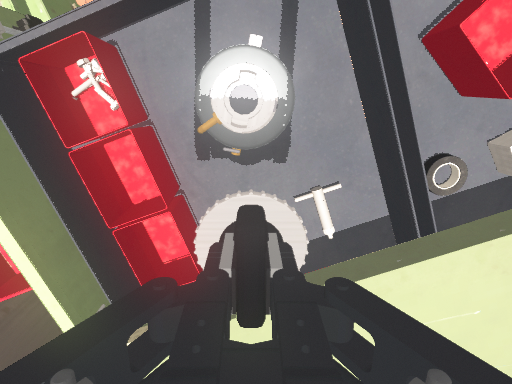

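The neck is at about (244,98), with the brass pipe pointing down-left to (206,126). The held cap is in the lower middle. I'll zoom in on the neck.

```bash
python3 - <<'E'
from h import *
i=cv2.imread('pics/w4.png')[40:160,170:330];cv2.imwrite('pics/w4c.png',cv2.resize(i,(800,600),interpolation=cv2.INTER_CUBIC))
E
```

```text
(no output)
```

View pics/w4c.png

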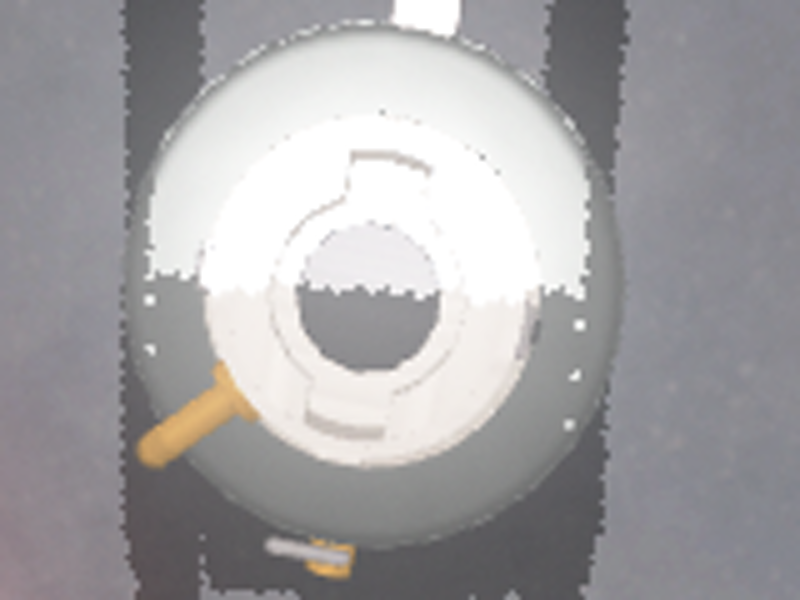

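```bash
python3 - <<'E'
from h import *
w=snap('wrist');f=lambda x,y,z:ray(w,170+(x+.5)/5-.5,40+(y+.5)/5-.5,z)
A,B=f(392,158,150),f(345,428,150);d=A-B;print(A,B,np.linalg.norm(d),'c',(A+B)/2,'ang',np.degrees(np.arctan2(d[1],d[0])))
E1=[f(352,150,150),f(432,172,150),f(306,415,150),f(383,437,150)];print('slot corners',np.mean(E1,0),*[np.degrees(np.arctan2(*(b-a)[1::-1])) for a,b in((E1[0],E1[1]),(E1[2],E1[3]))])
c=(A+B)/2;p=f(150,450,128);q=f(235,388,128)
for x in(p,q,):print('pipe',x,np.linalg.norm((x-c)[:2]),np.degrees(np.arctan2(*(x-c)[1::-1])))
# outer rim points
i=np.asarray(w['pixels'])
g=cv2.cvtColor(i,cv2.COLOR_BGR2GRAY)
L,T,Rr,Bt=f(203,290,150),f(372,112,150),f(540,290,150),f(372,467,150);print('rim',L,T,Rr,Bt)
t=snap('top');print(r.sense()['tool_pos'])
for p in(c,):print(proj(t,p))
E
```

```text
[ 444.54916393 -133.72176542  150.        ] [ 484.54009509 -157.43993481  150.        ] 46.495442078490726 c [ 464.54462951 -145.58085011  150.        ] ang 149.32829931792602
slot corners [ 464.59774278 -145.63163344  150.        ] 55.659391098733494 54.36123032809506
pipe [ 476.8673907  -196.44842975  128.        ] 52.33890619780603 -76.38233894914855
pipe [ 471.55650102 -176.3010536   128.        ] 31.510272044683767 -77.14252825257105
rim [ 453.56750338 -172.62878485  150.        ] [ 436.49106995 -134.42020645  150.        ] [ 473.91656446 -116.58244672  150.        ] [ 492.77403777 -155.25881566  150.        ]
[ 538.46804136 -164.70922131  286.48035096]
(np.float64(348.1809327316397), np.float64(218.4290284160827))
```

```bash
python3 - <<'E'
from h import *
w=snap('wrist');s=r.sense();p=s['tool_pos'];M=R.from_euler('xyz',s['tcp_rot'],degrees=True).as_matrix()
i=np.asarray(w['pixels']);h=cv2.cvtColor(i,cv2.COLOR_BGR2HSV)
m=((h[...,1]<45)&(h[...,2]>130)).astype(np.uint8);m[:165]=0
m[300:]=0;m[:,:180]=0;m[:,325:]=0;m=cv2.morphologyEx(m,cv2.MORPH_OPEN,np.ones((3,3)))
n,l,st,_=cv2.connectedComponentsWithStats(m);k=1+np.argmax(st[1:,4]);print(st[k])
c=np.vstack([c for c in cv2.findContours(m,0,1)[0] if cv2.contourArea(c)>150])[:,0]
P=np.array([(ray(w,u,v,p[2]-5)-p)@M for u,v in c])
c_=P[:,:2];rr=np.hypot(*c_.T);o=P[rr>26][:,:2]
from scipy.optimize import least_squares
q=least_squares(lambda q:np.hypot(*(o-q[:2]).T)-q[2],[0,0,31],loss='soft_l1');print('disc in tool',q.x,len(o))
b=(h[...,2]<60)
for e in(-27,27):
  for z in(27,-4):print(e,z,proj(w,p+M@np.array([e,0,-z])))
print([(v,int(h[v,250,2])) for v in list(range(198,214))+list(range(316,336,2))])
E
```

```text
[ 180  165  145  103 9387]
disc in tool [14.16351078  1.2279833  36.0751525 ] 453
-27 27 (np.float64(252.0564847188975), np.float64(329.8829221798635))
-27 -4 (np.float64(251.7937046959391), np.float64(289.66927759629533))
27 27 (np.float64(252.43701533165682), np.float64(223.33924785208856))
27 -4 (np.float64(252.0741780285602), np.float64(199.37311623613505))
[(198, 230), (199, 229), (200, 229), (201, 231), (202, 234), (203, 233), (204, 194), (205, 72), (206, 64), (207, 64), (208, 64), (209, 65), (210, 63), (211, 64), (212, 62), (213, 66), (316, 47), (318, 48), (320, 50), (322, 48), (324, 47), (326, 46), (328, 235), (330, 236), (332, 238), (334, 236)]
```

```bash
python3 - <<'E'
from h import *
w=snap('wrist');s=r.sense();p=s['tool_pos'];M=R.from_euler('xyz',s['tcp_rot'],degrees=True).as_matrix()
i=np.asarray(w['pixels']).astype(int)
print([ (v,i[v,251].tolist()) for v in range(184,198)])
for v in(225,240,250):print(v,[int(x) for x in i[v,186:202].sum(1)//3],[int(x) for x in i[v,300:316].sum(1)//3])
for z in(-5,-15):
  for e in((31,0),(0,31),(0,-31),(-31,0)):print(e,z,np.round(proj(w,p+M@np.array([*e,-z])),1))
print(np.round([[ (u,v) for u,v in [proj(w,p+M@np.array([31*np.cos(a),31*np.sin(a),5]))]][0] for a in np.radians([30,60,-30,-60])],1))
cv2.imwrite('pics/w5c.png',cv2.resize(np.asarray(w['pixels'])[180:340,150:350],(800,600),interpolation=cv2.INTER_CUBIC))
E
```

```text
[(184, [146, 139, 140]), (185, [147, 142, 143]), (186, [148, 143, 144]), (187, [147, 141, 144]), (188, [148, 143, 144]), (189, [170, 173, 182]), (190, [180, 187, 197]), (191, [180, 187, 197]), (192, [211, 220, 227]), (193, [223, 229, 236]), (194, [215, 222, 229]), (195, [229, 234, 240]), (196, [223, 228, 235]), (197, [220, 225, 232])]
225 [82, 84, 84, 83, 84, 85, 83, 85, 84, 83, 91, 143, 151, 164, 221, 226] [224, 223, 202, 150, 143, 144, 146, 144, 144, 143, 142, 142, 143, 145, 142, 140]
240 [83, 84, 84, 84, 83, 84, 84, 104, 209, 211, 217, 223, 224, 224, 223, 223] [222, 222, 223, 223, 223, 220, 213, 209, 171, 134, 85, 84, 86, 83, 83, 81]
250 [140, 140, 149, 80, 82, 83, 81, 83, 111, 190, 225, 225, 225, 226, 225, 226] [226, 225, 225, 225, 225, 223, 212, 155, 83, 83, 84, 83, 84, 82, 84, 82]
(31, 0) -5 [252.1 191.3]
(0, 31) -5 [309.  245.9]
(0, -31) -5 [194.8 245.7]
(-31, 0) -5 [251.8 294.5]
(31, 0) -15 [252.  185.9]
(0, 31) -15 [305.8 237.7]
(0, -31) -15 [197.9 237.6]
(-31, 0) -15 [251.7 284.3]
[[282.  199. ]
 [302.8 219.4]
 [222.1 198.9]
 [201.1 219.3]]
```

View pics/w5c.png

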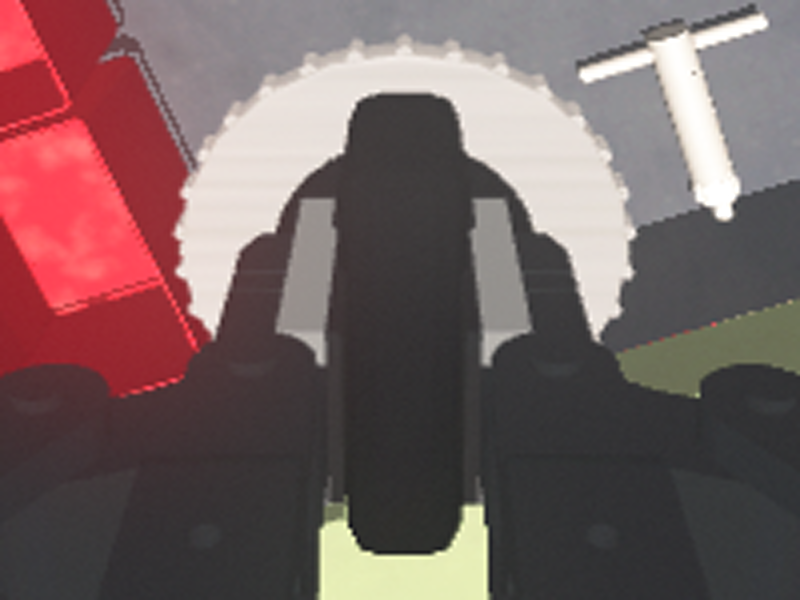

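The held cap is centred in the tool to within 1 mm: the disc edges at columns 194/309 and row 192 match the prediction. Next I'll move over the neck with an 11.5° turn.

Request:
drive_effector(
  motion=[
    {"wz": 6,"x": 38,"y": -4,"finger_gap": 8},
    {"wz": 11.5,"x": 76.1,"y": -7.3,"finger_gap": 8},
    {"wz": 11.5,"x": 76.1,"y": -7.3,"z": 40,"finger_gap": 8},
    {"wz": 11.5,"x": 76.1,"y": -7.3,"z": 82,"finger_gap": 8},
    {"wz": 11.5,"x": 76.1,"y": -7.3,"z": 82,"finger_gap": 8},
    {"wz": 11.5,"x": 76.1,"y": -7.3,"z": 82,"finger_gap": 8},
    {"wz": 11.5,"x": 76.1,"y": -7.3,"z": 82,"finger_gap": 8},
    {"wz": 11.5,"x": 76.1,"y": -7.3,"z": 82,"finger_gap": 8},
  ],
)

```text
time: 8.18
tool_pos: [465.4, -146.0, 205.9]
tcp_rot: [180.0, 0.1, 148.5]
ft_force: [0.8, -0.1, -2.8]
finger_gap: 12.6
grip_force: 88.6
```

```bash
python3 - <<'E'
from h import *
w=snap('wrist','w6.png');t=snap('scene','s6.png');s=r.sense();print(s['tool_pos'],s['tcp_rot'],s['ft_force'])
cv2.imwrite('pics/m6.png',np.hstack([cv2.resize(w['pixels'][120:330,110:390],(400,300)),cv2.resize(t['pixels'][180:300,210:370],(400,300))]))
E
```

```text
[ 465.0026759  -145.81832009  205.20579842] [1.79988926e+02 8.21113307e-02 1.48457915e+02] [ 0.05266178  0.20953597 -2.19974564]
```

View pics/m6.png

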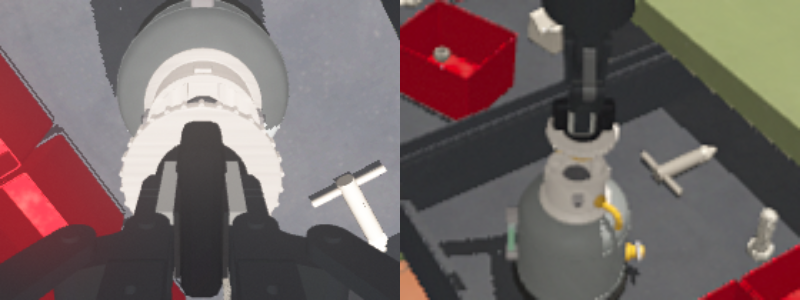

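The bar lines up with the near slot (image column 202) and the cap hangs over the neck. I'll lower it with force checks.

Request:
drive_effector(
  motion=[
    {"z": 12,"finger_gap": 8},
    {"z": 20,"finger_gap": 8},
    {"z": 24,"finger_gap": 8},
    {"z": 24,"finger_gap": 8},
    {"z": 24,"finger_gap": 8},
  ],
)

```text
time: 8.9
tool_pos: [464.6, -145.7, 180.5]
tcp_rot: [180.0, 0.0, 148.5]
ft_force: [-0.4, -0.2, -2.4]
finger_gap: 12.6
grip_force: 88.6
```

Request:
drive_effector(
  motion=[
    {"z": 3,"finger_gap": 8},
    {"z": 6,"finger_gap": 8},
    {"z": 6,"finger_gap": 8},
    {"z": 6,"finger_gap": 8},
  ],
)

```text
time: 9.4
tool_pos: [464.7, -145.7, 174.8]
tcp_rot: [180.0, 0.0, 148.5]
ft_force: [-1.5, 0.9, 2.2]
finger_gap: 12.6
grip_force: 89.1
```

```bash
python3 -c "
from bench import r, snapshot
print(r.sense()['wrist_torque'])"
```

```text
[0.06370847 0.14110599 0.00687531]
```

Request:
drive_effector(
  motion=[
    {"z": 3,"finger_gap": 8},
    {"z": 6,"finger_gap": 8},
    {"z": 8,"finger_gap": 8},
    {"z": 8,"finger_gap": 8},
    {"z": 8,"finger_gap": 8},
  ],
)

```text
time: 10.02
tool_pos: [464.8, -145.7, 166.8]
tcp_rot: [180.0, 0.0, 148.5]
ft_force: [-1.6, 1.3, 5.5]
finger_gap: 12.6
grip_force: 89.9
```

Request:
drive_effector(
  motion=[
    {"z": 1,"finger_gap": 8},
    {"z": 2,"finger_gap": 8},
    {"z": 2,"finger_gap": 8},
  ],
)

```text
time: 10.4
tool_pos: [464.9, -145.7, 165.2]
tcp_rot: [180.0, 0.1, 148.5]
ft_force: [-2.9, 1.8, 8.7]
finger_gap: 12.2
grip_force: 90.3
```

```bash
python3 -c "
from bench import r, snapshot
print(r.sense()['wrist_torque'])"
```

```text
[0.26989545 0.6185532  0.00572473]
```

Request:
drive_effector(
  motion=[
    {"x": 0.7,"z": 0.8,"finger_gap": 8},
    {"x": 0.7,"z": 1.5,"finger_gap": 8},
    {"x": 0.7,"z": 1.5,"finger_gap": 8},
    {"x": 0.7,"z": 1.5,"finger_gap": 8},
  ],
)

```text
time: 10.9
tool_pos: [464.9, -145.7, 165.1]
tcp_rot: [180.0, 0.2, 148.5]
ft_force: [-4.2, 2.0, 17.9]
finger_gap: 12.4
grip_force: 91.8
```

```bash
python3 -c "
from bench import r, snapshot
print(r.sense()['wrist_torque'])"
```

```text
[ 0.28000878  1.02339449 -0.02921466]
```

Request:
drive_effector(
  motion=[
    {"wz": 6,"finger_gap": 8},
    {"wz": 12,"finger_gap": 8},
    {"wz": 18,"finger_gap": 8},
    {"wz": 22,"finger_gap": 8},
    {"wz": 22,"finger_gap": 8},
  ],
)

```text
time: 11.52
tool_pos: [466.0, -145.3, 165.2]
tcp_rot: [179.8, 0.2, 126.4]
ft_force: [0.8, 3.7, 15.5]
finger_gap: 12.5
grip_force: 91.2
```

```bash
python3 -c "
from bench import r, snapshot
print(r.sense()['wrist_torque'])"
```

```text
[ 0.61145118 -0.03275472 -0.09714885]
```

Request:
drive_effector(
  motion=[
    {"wz": 6,"finger_gap": 8},
    {"wz": 12,"finger_gap": 8},
    {"wz": 18,"finger_gap": 8},
    {"wz": 22.5,"finger_gap": 8},
    {"wz": 22.5,"finger_gap": 8},
    {"wz": 22.5,"finger_gap": 8},
  ],
)

```text
time: 12.28
tool_pos: [466.2, -145.1, 165.3]
tcp_rot: [179.7, 0.1, 104.0]
ft_force: [2.3, 4.6, 14.2]
finger_gap: 12.2
grip_force: 91.1
```

```bash
python3 - <<'E'
from h import *
s=r.sense();print(s['wrist_torque'],s['ft_force'])
w=snap('wrist');t=snap('top');sc=snap('scene')
f=lambda i,x,y,ww,h:cv2.resize(np.asarray(i['pixels'])[y:y+h,x:x+ww],(400,300),interpolation=cv2.INTER_CUBIC)
cv2.imwrite('pics/m7.png',np.vstack([np.hstack([f(w,120,100,280,210),f(sc,240,200,100,75)]),np.hstack([f(t,302,190,80,60),f(t,186,172,80,60)])]))
E
```

```text
[ 0.71433599 -0.2770436  -0.06627157] [ 2.32553349  4.55390508 14.23883426]
```

View pics/m7.png

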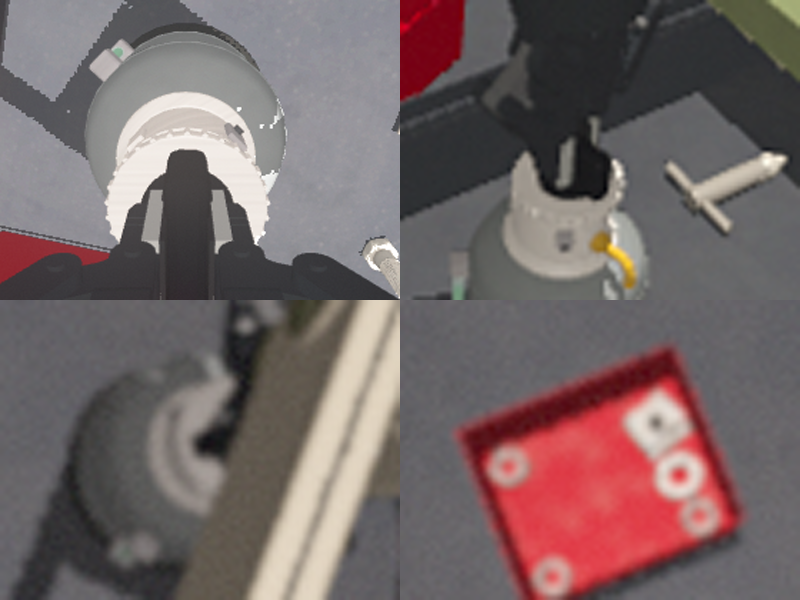

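The cap is turned and upright, and the bar is still square in the fingers. All five hardware parts are in the box. I'll add a slight extra press, let it settle and hand in.

Request:
drive_effector(
  motion=[
    {"z": 0.5,"finger_gap": 8},
    {"z": 0.5,"finger_gap": 8},
    {"z": 0.5,"finger_gap": 8},
    {"z": 0.5,"finger_gap": 8},
  ],
)

```text
time: 12.92
tool_pos: [466.3, -145.2, 165.3]
tcp_rot: [179.7, 0.1, 104.0]
ft_force: [0.2, 4.9, 17.8]
finger_gap: 12.6
grip_force: 91.9
```

```bash
python3 -c "
from bench import r, snapshot
print(r.hand_in())"
```

```text
the job is handed in; nothing more can be done
None
```

I handed the job in at about 13 s with the cap through the slots, turned about 45° clockwise so the grip bar lines up with the vent pipe, and still gripped and pressed right down (about 18 N); the hand-in returned no verdict.

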